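# Unlatch the parts organizer and hold its clear lid up

### The arm

A 6-joint arm with a two-finger parallel gripper is mounted at the origin on the work surface. World frame = base frame: x ahead of the robot, y to its left, z up, the work surface at z = 0. Lengths are in mm, angles in rad, forces in N, time in s.
With the tool pointing down it reaches from about 275 to 750 mm from the base axis. Payload 10.2 kg.
Tool frame: the origin (TCP) lies at the very end of the fingers, on their centre line; the grasp point (between the pads) lies 19 mm behind it; z points along the fingers, y is the line along which they close (so a half turn about z gives the same grasp; the last joint's range is limited). The gripper opens to 85 mm and grips with 20 to 120 N. Pads are 22 mm wide; open, the fingers measure 114 mm over their backs; the gripper's body (76 mm by 85 mm) begins 54 mm behind the grasp point. The pads swing forward as they close: fully open they stand 13 mm farther back than shut.
Start: joints at [-1.342, 0.313, 1.498, -0, 1.331, -0.223], TCP at [229.196, -472.335, 231.294] pointing down, gripper open.
Joint ranges: [-2.94, 2.94], [-0.97, 2.17], [0.19, 2.56], [-1.23, 4.37], [0.02, 3.11], [-2.88, 2.88]. Speed limits (rad/s): [2.39, 2.39, 3.01, 3.14, 3.14, 3.14].

### API

Orientations are given as a unit quaternion [w, x, y, z].
In Python, from rig import * gives the robot as it stands. The module is installed in compiled form; this text tells all that it offers.
- The arm moves only by the shell command python3 -m crank 'ROWS' [FORCE]. ROWS is JSON, a list that holds one entry, the list of rows, each a list of 7 numbers: the shift along the tool's x, y, z in units of 25 mm (1.0 is 25 mm), then the turn, a rotation vector about the tool's x, y, z in units of 8 degrees (1.0 is 8 degrees), then the finger opening in mm, from 0 to 85.4. A call has exactly 8 rows; each row shifts and turns the commanded pose from where the row before left it, along the tool's axes as they then stand; what a row does not reach is not made up. A row lasts 1/10 s, in which the tool goes at most 50 mm and 8.59 degrees, less where a joint would pass 70% of its speed; a pose out of reach is approached as far as the arm can. A call is refused whole if a number of a shift passes 1 or a number of a turn 1, either way. A call with a gripper value outside its range is refused whole. The fingers move at their own pace and stop on an object; FORCE is the grip in N (left out, the last holds). Time passes only in rows, so rows that do not move let the fingers close, or fill a call up. It gives the time, the measured TCP pose, the force, the opening and the grip force at its end, in the units of the state.
- sense(): the state, without advancing time (a new reading comes with each control period).
- capture(name): name is "scene" or "top"; returns the picture (400x640x3 uint8, blue, green, red); there is no depth.
- camera_model(name): a dict with "fx", "fy", "cx", "cy" (pixels), "k1" (the pictures are not rectified: a ray, as slopes to the right and down, at radius r is drawn at 1 + k1 r^2 times it, then the intrinsics apply), "world_from_camera" (4x4, takes a point from camera to world coordinates). Camera axes: x right, y up, looking along -z (the intrinsics and any distortion apply to the point x, -y, -z); pixel columns grow to the right and rows downward; lengths in mm; the calibration is good to about 2 mm. A picture is of the moment at which its call begins. camera_model takes no time and is no camera call.
- finish_job(): hands the job in; it is judged then, once.
The state is a dict: "time_s": time; "joints": joint angles; "dq": joint speeds; "tau": joint torques, N m; "eef_pos": TCP position; "ee_rot": TCP orientation; "force": force on the tool from outside, world axes, zero at the start; "wrist_torque": the same for the moment, N m; "grip_width": opening from 0.0 (shut) to 1.0 (fully open); "grip_force": force on a finger pad.
Only numpy, scipy, OpenCV 4.12 (cv2) and the standard library are available. Lean on these libraries where they do the work, as an engineer would, in place of code of your own. Each camera call takes 0.05 s, during which the arm holds its last target. There are 200 camera calls.

### The job

On the florist's bench, slide the red-knobbed bolt of the parts organizer all the way open while the clear lid is still shut, then lift the lid and hold it raised at 60 degrees from shut so that a colleague can pick parts from beneath it. It falls and springs shut when let go, so finish while still holding it with the gripper, steady at that angle, with nothing else propping it; leave the bolt open and the other things on the bench where they are.

Things in the scene. Friction and masses are not known exactly. Their poses are not given: they have to be found in the camera images.
- case: dark green open case fixed to the bench: 190 mm deep (x), 300 wide (y), 60 high, 15 compartments of small parts. Origin: centre of its underside. Its x points from its front (handle and bolt, toward the robot) to its back (hinge), z up. At the front left a bracket 58 mm high (case x -137 to -95 mm, y 20 to 150) carries the bolt
- lid (a joint): lid angle, rad: 0 shut, grows as it rises about the hinge; stop at 1.4. Clear plate 190 x 300 x 6 mm, black rim, yellow bar handle, 0.2 to 0.4 kg; weight and spring pull it shut from every angle with 1.5 to 2.5 N at the handle. At angle a the handle bar is about 238 mm*cos(a) ahead of the hinge and 238 mm*sin(a) above it
- lid_hinge (a point): point on the lid's hinge line, in the middle of the case's back rim, 95 mm behind the case's centre and 60.5 mm above the bench; the hinge line runs along the case's y
- lid_handle (a point): middle of the yellow handle bar: round, 12 mm thick, 110 long, parallel to the hinge, in the lid's plane, 238 mm from the hinge, 48 mm ahead of the lid's edge (42 mm free gap), 30 mm right (-y) of the case's middle. A 12 mm arm at each end, else free all round. Shut, 63.5 mm above the bench. It can turn between fingers that pinch it from above across the case's x
- latch (a joint): travel of the sliding bolt, m: 0 locked, 0.045 fully open (stop); starts at 0 to 0.008. Slides along the case's +y (away from the handle) with 1.5 N of friction and stays where left. Its steel tongue lies over the orange lug at the lid's front edge and holds the lid shut until the travel is about 0.025
- latch_knob (a point): point in the bolt's red grip post, 13 mm below its top: the post is 16 mm (case x) by 14 mm (case y), from 78 to 114 mm above the bench; this point is 101 mm above it and 22 mm ahead of the lid's front edge. The black block under the post is 30 mm wide along y, its top at 78 mm
- jar: bystander: amber glass jar with black cap, 72 mm across, 110 mm high, origin under its centre, stands right of the case
- spool: bystander: copper coloured spool, 64 mm across, 45 mm high, origin under its centre, stands left of the case
- screwdriver: bystander: blue screwdriver lying before the case, about 200 mm long along its x, 26 mm high, origin under its middle
- frame: bystander: wooden picture frame lying flat, 160 x 200 x 18 mm, origin under its centre
- glue_gun: bystander: yellow glue gun lying on its side, about 195 x 140 x 34 mm, origin under its barrel
- pot: bystander: black bowl, 90 mm across, 50 mm high, origin under its centre
- carton: bystander: cardboard carton, 110 x 160 x 55 mm, origin under its centre

How it is judged (in metres and radians):
On the way, in this order (a step that is already met when the one before it is completed fails the run):
1. the bolt is slid fully open while the lid is still shut (value of joint latch above 0.037 m and value of joint lid below 0.06 rad), for 0.2 s.
2. the lid is raised, held by the fingers (value of joint lid above 0.6 rad and contact force between the fingers and lid above 0.5 N), for 0.2 s.
At the end, for the whole second after the job is handed in: through the last second the lid stays at 60 degrees within 7 degrees (0.927 to 1.167 rad), moving slower than 0.1 rad/s, held by the fingers (contact over 0.5 N) and touched by no bystander; the bolt is still open (over 35 of its 45 mm) (value of joint lid between 0.927 and 1.167 rad and velocity of joint lid between -0.1 and 0.1 rad/s and contact force between the fingers and lid above 0.5 N and value of joint latch above 0.035 m and contact force between lid and jar below 0.1 N and contact force between lid and spool below 0.1 N and contact force between lid and screwdriver below 0.1 N and contact force between lid and frame below 0.1 N and contact force between lid and glue_gun below 0.1 N and contact force between lid and pot below 0.1 N and contact force between lid and carton below 0.1 N); the arm keeps its last pose, push and grip.
It fails at once if a bystander is shifted more than 25 mm (distance of any of jar, spool, screwdriver, frame, glue_gun, pot, carton from where it was at the start of the episode above 0.025 m).
It also fails if it takes over 45 s, if anything falls off the work surface, if the arm or the gripper's body presses on something with over 40 N, if the wrist force passes 120 N, or if a joint passes its speed limit or range.

## Working session

There is one attempt and no reset: what is moved stays moved. The work goes in short steps, Python scripts to look and compute and a shell command to move; the robot and the scene stay as the last step left them, time stands still between calls to the robot, and variables do not carry over. Pictures are saved under pics/ and viewed, at most 10 in all, crops included, and the job is handed in when it is done.

```bash
mkdir -p pics; python3 - <<'E'
from rig import *
import cv2,numpy as np
a=capture("scene");b=capture("top")
cv2.imwrite("pics/s.png",a);cv2.imwrite("pics/t.png",b)
for n in("scene","top"):print(camera_model(n))
s=sense();print(s)
E
```

```text
{'fx': 506.8078961482481, 'fy': 506.8078961482481, 'cx': 319.817730869512, 'cy': 198.88651599202845, 'k1': 0.0397023525075025, 'world_from_camera': array([[-8.24796779e-01, -4.33038420e-01,  3.63576678e-01,
         1.08311377e+03],
       [ 5.65197346e-01, -6.49833431e-01,  5.08201212e-01,
         7.65966638e+02],
       [ 1.61936302e-02,  6.24655296e-01,  7.80732686e-01,
         1.24648786e+03],
       [ 0.00000000e+00,  0.00000000e+00,  0.00000000e+00,
         1.00000000e+00]])}
{'fx': 417.33096888203374, 'fy': 417.33096888203374, 'cx': 317.3529500419648, 'cy': 204.56929823371286, 'k1': 0.01863518656586907, 'world_from_camera': array([[ 5.83235948e-03,  9.91746251e-01, -1.28083401e-01,
         3.66484632e+02],
       [-9.99931166e-01,  7.08804537e-03,  9.35003593e-03,
         5.70022528e+00],
       [ 1.01807240e-02,  1.28020052e-01,  9.91719325e-01,
         1.41944625e+03],
       [ 0.00000000e+00,  0.00000000e+00,  0.00000000e+00,
         1.00000000e+00]])}
{'time_s': 0.1, 'joints': array([-1.34241620e+00,  3.13396834e-01,  1.49832751e+00, -1.81038660e-05,
        1.33103004e+00, -2.23408756e-01]), 'dq': array([-0.00111717, -0.00242615, -0.00252836,  0.00026505,  0.0003733 ,
       -0.00021803]), 'tau': array([ 2.32534840e-03, -4.12902510e+01, -2.60139924e+01, -2.03160184e-04,
        3.07033566e-03,  1.41032240e-05]), 'eef_pos': array([ 229.13062637, -472.10954134,  230.80353325]), 'ee_rot': array([-5.80842866e-04,  9.74593515e-01,  2.23980231e-01, -1.02355618e-05]), 'force': array([-0.10873404,  0.13846422,  0.63099902]), 'wrist_torque': array([-0.02380175,  0.02206285, -0.03969263]), 'grip_force': 0.0, 'grip_width': 0.9989438061953281}
```

View pics/s.png

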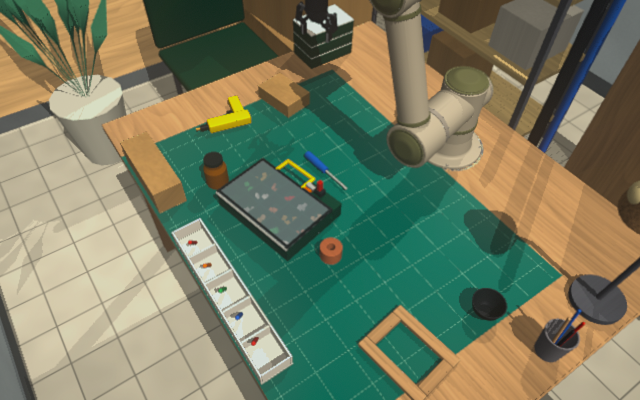

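View pics/t.png

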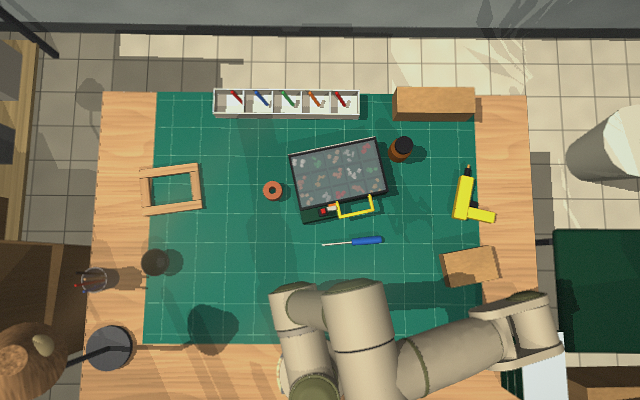

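Scene view: case around (280,205), handle (295,172), knob (320,187). Top view: lid centred near (338,173), handle bar near (357,212), red knob near (323,210), jar (400,149), spool (272,190), screwdriver (352,241).

```bash
cat > h.py <<'E'
import cv2,numpy as np
from rig import *
def ray(n,p):
    m=camera_model(n);d=np.array([(p[0]-m['cx'])/m['fx'],(p[1]-m['cy'])/m['fy']])
    s=d.copy()
    for _ in range(9): s=d/(1+m['k1']*(s@s))
    W=m['world_from_camera'];return W[:3,3],W[:3,:3]@np.array([s[0],-s[1],-1])
def plane(n,p,z):
    o,d=ray(n,p);return o+d*(z-o[2])/d[2]
def tri(p,q):
    o1,d1=ray("scene",p);o2,d2=ray("top",q)
    t=np.linalg.lstsq(np.c_[d1,-d2],o2-o1,rcond=None)[0]
    a,b=o1+t[0]*d1,o2+t[1]*d2;return (a+b)/2,np.linalg.norm(a-b)
E
python3 - <<'E'
from h import *
np.set_printoptions(precision=1,suppress=True)
R={"top":(285,130,390,225),"scene":(210,150,345,260)}
for n,f in(("top","t"),("scene","s")):
    im=cv2.imread(f"pics/{f}.png");x0,y0,x1,y1=R[n];c=im[y0:y1,x0:x1];h=cv2.cvtColor(c,cv2.COLOR_BGR2HSV)
    for nm,lo,hi in(("yel",(22,150,120),(35,255,255)),("red",(0,190,100),(6,255,255)),("red2",(174,180,100),(180,255,255)),("orange",(8,180,150),(18,255,255))):
        m=cv2.inRange(h,lo,hi);k,l,st,ce=cv2.connectedComponentsWithStats(m)
        for i in range(1,k):
            if st[i,4]>6: 
                print(n,nm,st[i]+[x0,y0,0,0,0],ce[i]+[x0,y0])
                if nm=="yel":print(cv2.boxPoints(cv2.minAreaRect(cv2.findNonZero((l==i).astype('uint8'))))+[x0,y0])
    cv2.imwrite(f"pics/{f}c.png",cv2.resize(c,None,fx=6 if n=="top" else 5,fy=6 if n=="top" else 5,interpolation=cv2.INTER_CUBIC))
E
```

```text
top yel [336 194  39  25 211] [355.2 209.2]
[[334.6 201.3]
 [370.6 193.4]
 [374.3 210.6]
 [338.3 218.4]]
top red [321 209   5   5  19] [322.7 210.7]
top orange [328 203   8   3  14] [331.6 204.2]
scene yel [276 159  39  29 206] [297.  170.7]
[[275.5 167.6]
 [285.  155.2]
 [314.8 177.9]
 [305.4 190.3]]
scene red [318 181   4  10  32] [319.8 185.1]
scene orange [305 187   6   5  15] [307.5 188.9]
```

View pics/tc.png

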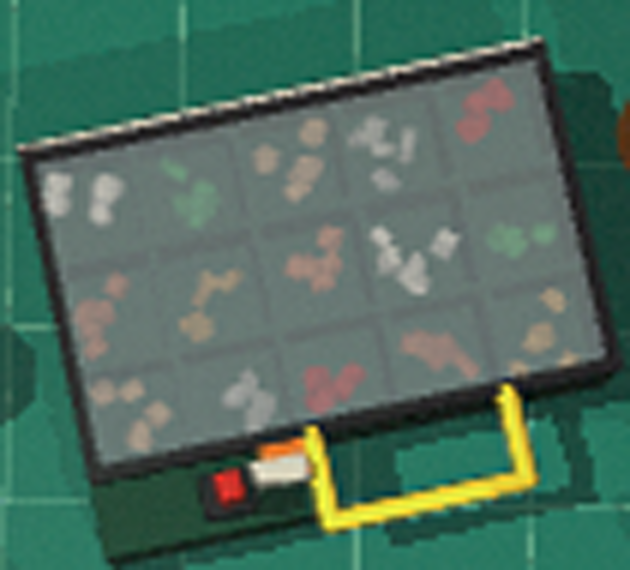

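View pics/sc.png

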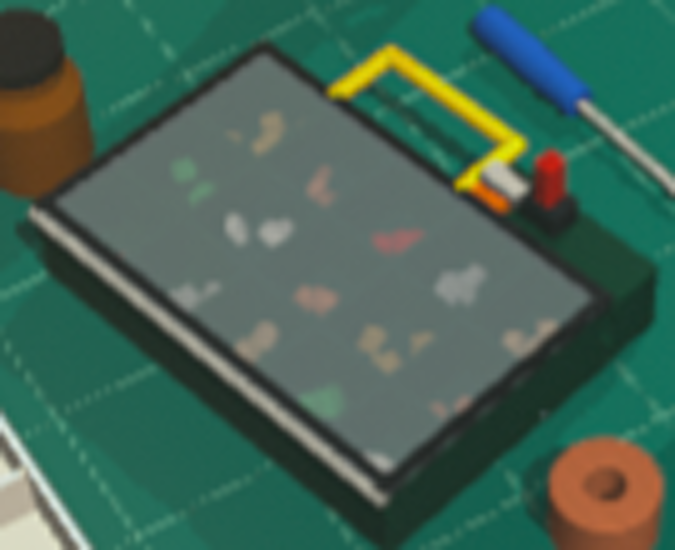

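The crops show the lid corners at top pixels (288.7,155), (375.5,136.7), (388,192), (301,209.7). The bar runs from (340,217) to (373,210) and the knob top is at (322.7,210.7). The bolt is still across the orange lug.

```bash
python3 - <<'E'
from h import *
np.set_printoptions(precision=1,suppress=True)
T="top"
L=np.array([plane(T,np.array(p)-.4,66) for p in((288.7,155),(375.5,136.7),(388,192),(301.2,209.7))])
print("lid",L,"sides",[np.linalg.norm(L[i]-L[(i+1)%4]) for i in range(4)],"c",L.mean(0))
ax=(L[0]+L[1]-L[2]-L[3]);ay=(L[0]+L[3]-L[1]-L[2])
yx=np.degrees(np.arctan2(ax[1],ax[0]));yy=np.degrees(np.arctan2(-ay[0],ay[1]));print("yaw",yx,yy)
A=plane(T,(340.2,216.6),66);B=plane(T,(373,209.6),66);print("bar",A,B,(A+B)/2,np.linalg.norm(A-B),np.degrees(np.arctan2(-(A-B)[0],(A-B)[1])))
a=plane("scene",(289,161),66)
S=plane("scene",(288.2,160.2),66),plane("scene",(313.6,179.4),66);print("bar scene",S,(S[0]+S[1])/2)
K=plane(T,(322.7,210.7),114);print("knob top",K, "scene mid",plane("scene",(319.8,185.1),101),tri((319.8,182.5),(322.7,210.7)))
y=np.radians((yx+yy)/2);X=np.array([np.cos(y),np.sin(y)]);Y=np.array([-np.sin(y),np.cos(y)])
for nm,P in(("handle",(A+B)/2),("knob",K)):
    d=P[:2]-L.mean(0)[:2];print(nm,"case coords",d@X,d@Y)
c=L.mean(0)[:2]
h=c-143*X-30*Y; print("handle pred",h)
print("screwdriver",plane(T,(325,244),10),plane(T,(382,239.5),13))
print("jar",plane(T,(403,144),110),"spool",plane(T,(272,190),45))
E
```

```text
lid [[ 707.8   90.3   66. ]
 [ 772.8 -198.8   66. ]
 [ 585.9 -237.7   66. ]
 [ 525.3   46.9   66. ]] sides [np.float64(296.2809887561585), np.float64(190.85716348458152), np.float64(290.9927174848701), np.float64(187.5313270849393)] c [647.9 -74.8  66. ]
yaw 12.581745249539136 12.347892805067104
bar [502.3 -81.8  66. ] [ 526. -189.   66.] [ 514.1 -135.4   66. ] 109.86980854548953 12.472862501629413
bar scene (array([ 528. , -187.7,   66. ]), array([505.9, -76.4,  66. ])) [ 517.  -132.1   66. ]
knob top [515.7 -23.6 114. ] scene mid [520.2 -22.8 101. ] (array([517.4, -24.6, 108.9]), np.float64(2.835458048777912))
handle case coords -143.72284980172458 -30.272833761555294
knob case coords -118.0180088787002 78.5922065201425
handle pred [ 514.8 -135. ]
screwdriver [414.9 -34.1  10. ] [ 431.2 -225.8   13. ]
jar [ 734.7 -281.9  110. ] spool [591.9 144.1  45. ]
```

```bash
cat > d.py <<'E'
import sys
from h import *
from scipy.spatial.transform import Rotation as Ro
t=np.array([float(v) for v in sys.argv[1:4]])
s=sense();q=s['ee_rot'];R=Ro.from_quat([q[1],q[2],q[3],q[0]])
a=np.radians(12.45);Y=np.array([np.cos(a),np.sin(a),0]);Z=np.array([0,0,-1.]);G=Ro.from_matrix(np.c_[np.cross(Y,Z),Y,Z])
np.set_printoptions(precision=2,suppress=True)
print("turn units",np.degrees((R.inv()*G).as_rotvec())/8,"shift units (goal axes)",G.inv().apply(t-s['eef_pos'])/25)
print(s['time_s'],s['eef_pos'],s['force'],s['grip_width']*85.4,s['grip_force'],s['joints'])
E
python3 -m crank '[[[0,0,0,0,0,-1,85],[0,0,0,0,0,-1,85],[0,0,0,0,0,-1,85],[0,0,0,0,0,-1,85],[0,0,0,0,0,-1,85],[0,0,0,0,0,-1,85],[0,0,0,0,0,-1,85],[0,0,0,0,0,-1,85]]]' 20; python3 d.py 517 -24 150
```

```text
time_s: 0.9
eef_pos: [229.2, -472.2, 231.0]
ee_rot: [-0.0, 0.706, 0.708, 0.0]
force: [0.6, -0.0, -0.0]
grip_width: 0.994
grip_force: 0.0
turn units [-0.   -0.01 -1.53] shift units (goal axes) [15.02 15.11  3.24]
0.9 [ 229.19 -472.17  230.98] [ 0.58 -0.02 -0.04] 84.88812018877137 0.0 [-1.34  0.31  1.5   0.    1.33 -1.35]
```

```bash
python3 -m crank '[[[0,0,0,0,0,-0.8,85],[0,0,0,0,0,-0.75,85],[1,1,0,0,0,0,85],[1,1,0,0,0,0,85],[1,1,0,0,0,0,85],[1,1,0,0,0,0,85],[1,1,0,0,0,0,85],[1,1,0,0,0,0,85]]]' ; python3 -m crank '[[[1,1,0,0,0,0,60],[1,1,0,0,0,0,60],[1,1,0,0,0,0,60],[1,1,0,0,0,0,60],[1,1,0.4,0,0,0,60],[1,1,0.4,0,0,0,60],[1,1,0.4,0,0,0,60],[0.5,0.5,0.4,0,0,0,60]]]'; python3 d.py 517 -24 84
```

```text
time_s: 1.7
eef_pos: [344.3, -292.5, 231.1]
ee_rot: [-0.0, 0.627, 0.779, 0.0]
force: [0.5, -0.4, -0.3]
grip_width: 0.995
grip_force: 0.0
time_s: 2.5
eef_pos: [487.9, -68.5, 190.6]
ee_rot: [-0.0, 0.627, 0.779, 0.0]
force: [-0.7, -0.8, -0.9]
grip_width: 0.701
grip_force: 0.0
turn units [-0.   -0.   -0.01] shift units (goal axes) [1.49 1.52 4.26]
2.5 [487.89 -68.52 190.6 ] [-0.72 -0.77 -0.87] 59.90491286865079 0.0 [-0.38  0.28  1.65  0.    1.21 -0.59]
```

```bash
python3 -m crank '[[[0.75,0.75,0,0,0,0,60],[0.75,0.75,0,0,0,0,60],[0,0,0.8,0,0,0,60],[0,0,0.8,0,0,0,60],[0,0,0.8,0,0,0,60],[0,0,0.8,0,0,0,60],[0,0,0.8,0,0,0,60],[0,0,0.15,0,0,0,60]]]'; python3 - <<'E'
from h import *
cv2.imwrite("pics/s2.png",cv2.resize(capture("scene")[130:240,240:400],None,fx=5,fy=5,interpolation=2))
E
python3 d.py 517 -24 84
```

```text
time_s: 3.3
eef_pos: [514.6, -25.8, 85.5]
ee_rot: [-0.002, 0.627, 0.779, -0.001]
force: [-0.5, 0.1, 0.3]
grip_width: 0.704
grip_force: 0.0
turn units [-0.02 -0.01 -0.02] shift units (goal axes) [0.06 0.09 0.09]
3.35 [515.03 -25.92  86.21] [ 0.34  0.33 -0.62] 59.914522965724935 0.0 [-0.28  0.46  1.7   0.    0.98 -0.49]
```

View pics/s2.png

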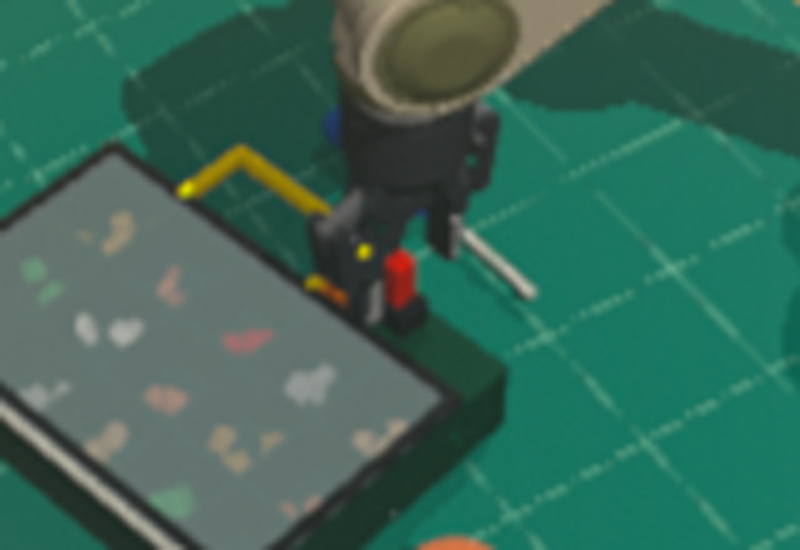

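The knob stands between the fingers, seen at crop (400,280). I'll check the offset along y by projection.

```bash
python3 - <<'E'
from h import *
im=cv2.imread("pics/s2.png")
m=camera_model("scene");W=np.linalg.inv(m['world_from_camera'])
a=np.radians(12.45);X=np.array([np.cos(a),np.sin(a),0]);
def pr(P):
    c=W[:3,:3]@P+W[:3,3];s=np.array([c[0],-c[1]])/-c[2];s*=1+m['k1']*(s@s);return ((s*m['fx']+[m['cx'],m['cy']])-[240,130])*5
for n,P in(("tcp",(515,-25.9,86)),("knobtop",(517,-24,114)),("knobbase",(517,-24,78))):print(n,pr(np.array(P,float)))
h=cv2.cvtColor(im,cv2.COLOR_BGR2HSV);k=cv2.inRange(h,(0,190,90),(6,255,255))[:,360:440];p=cv2.findNonZero(k);print(cv2.boundingRect(p))
E
```

```text
tcp [402.81027483 284.73271655]
knobtop [402.66134324 257.63977417]
knobbase [401.62296651 296.74893582]
(27, 252, 25, 53)
```

Consistent: the red box spans x 387–412 and y 252–305 in the crop, matching the projected knob. Now the pinch.

```bash
python3 -m crank '[[[0.06,0.06,0,0,0,0,30],[0,0,0,0,0,0,10],[0,0,0,0,0,0,8],[0,0,0,0,0,0,8],[0,0,0,0,0,0,8],[0,0,0,0,0,0,8],[0,0,0,0,0,0,8],[0,0,0,0,0,0,8]]]' 25; python3 d.py 517 -24 84
```

```text
time_s: 4.15
eef_pos: [517.4, -24.4, 88.4]
ee_rot: [0.001, 0.627, 0.779, 0.0]
force: [-0.7, 0.3, 5.3]
grip_width: 0.186
grip_force: 27.0
turn units [ 0.01  0.   -0.02] shift units (goal axes) [ 0.02 -0.01  0.18]
4.15 [517.37 -24.4   88.42] [-0.74  0.32  5.29] 15.867724388521308 27.02169120311737 [-0.27  0.46  1.7   0.    0.99 -0.49]
```

```bash
python3 -m crank '[[[0.2,0,0,0,0,0,8],[0.25,0,0,0,0,0,8],[0.25,0,0,0,0,0,8],[0.25,0,0,0,0,0,8],[0.25,0,0,0,0,0,8],[0.2,0,0,0,0,0,8],[0.15,0,0,0,0,0,8],[0,0,0,0,0,0,8]]]' ; python3 d.py 517 -24 84
```

```text
time_s: 4.95
eef_pos: [508.9, 13.7, 88.4]
ee_rot: [0.0, 0.627, 0.779, 0.0]
force: [-2.6, 0.8, 7.1]
grip_width: 0.184
grip_force: 27.2
turn units [ 0.01  0.   -0.02] shift units (goal axes) [-1.54 -0.01  0.18]
4.95 [508.86  13.69  88.39] [-2.58  0.79  7.15] 15.70172654933657 27.197495698928833 [-0.2   0.44  1.72 -0.    0.98 -0.42]
```

```bash
python3 -m crank '[[[0.1,0,0,0,0,0,8],[0.08,0,0,0,0,0,8],[0.08,0,0,0,0,0,8],[0.05,0,0,0,0,0,8],[0.05,0,0,0,0,0,8],[0,0,0,0,0,0,8],[0,0,0,0,0,0,8],[0,0,0,0,0,0,8]]]' ; python3 d.py 517 -24 84
```

```text
time_s: 5.75
eef_pos: [507.8, 19.0, 88.4]
ee_rot: [0.003, 0.627, 0.779, -0.002]
force: [0.2, -20.3, 1.4]
grip_width: 0.18
grip_force: 26.6
turn units [ 0.01  0.05 -0.02] shift units (goal axes) [-1.76 -0.01  0.17]
5.75 [507.79  18.96  88.37] [  0.2  -20.25   1.44] 15.354701372215821 26.581284999847412 [-0.19  0.44  1.73 -0.01  0.97 -0.4 ]
```

```bash
python3 -m crank '[[[-0.14,0,0,0,0,0,8],[0,0,0,0,0,0,20],[0,0,0,0,0,0,40],[0,0,0,0,0,0,40],[0,0,-0.6,0,0,0,36],[0,0,-1,0,0,0,36],[0,0,-1,0,0,0,36],[0,0,0,0,0,0,36]]]'; python3 d.py 514.5 -135 44.5
```

```text
time_s: 6.55
eef_pos: [508.9, 18.9, 155.4]
ee_rot: [0.002, 0.627, 0.779, 0.001]
force: [0.0, 0.2, -1.2]
grip_width: 0.423
grip_force: 0.0
turn units [ 0.04  0.02 -0.02] shift units (goal axes) [-6.06 -1.11  4.44]
6.55 [508.91  18.91 155.41] [ 0.04  0.18 -1.21] 36.09093287886604 0.0 [-0.19  0.35  1.66  0.    1.13 -0.41]
```

```bash
python3 -m crank '[[[-0.8,-0.15,0,0,0,0,36],[-0.9,-0.2,0,0,0,0,36],[-0.9,-0.2,0,0,0,0,36],[-0.9,-0.2,0,0,0,0,36],[-0.9,-0.2,0,0,0,0,36],[-0.8,-0.1,0,0,0,0,36],[-0.7,-0.05,0,0,0,0,36],[-0.15,0,1,0,0,0,36]]]'; python3 - <<'E'
from h import *
b=capture("top");cv2.imwrite("pics/t3.png",cv2.resize(b[130:230,280:400],None,fx=5,fy=5,interpolation=2))
c=b[190:225,290:335]
m=cv2.inRange(cv2.cvtColor(c,40),(0,190,90),(6,255,255));q=cv2.findNonZero(m)
print(plane("top",q.reshape(-1,2).mean(0)+[290,190],114) if q is not None else None)
E
python3 d.py 514.5 -135 44.5
```

```text
time_s: 7.35
eef_pos: [514.4, -137.0, 129.1]
ee_rot: [0.003, 0.628, 0.778, 0.0]
force: [0.6, 0.1, -0.6]
grip_width: 0.422
grip_force: 0.0
[507.80553321  17.28681053 114.        ]
turn units [-0.02 -0.02 -0.03] shift units (goal axes) [-0.    0.11  3.16]
7.4 [ 511.87 -135.47  123.55] [-3.5  -0.11 -5.24] 35.706660497185204 0.0 [-0.48  0.43  1.62 -0.    1.09 -0.69]
```

View pics/t3.png

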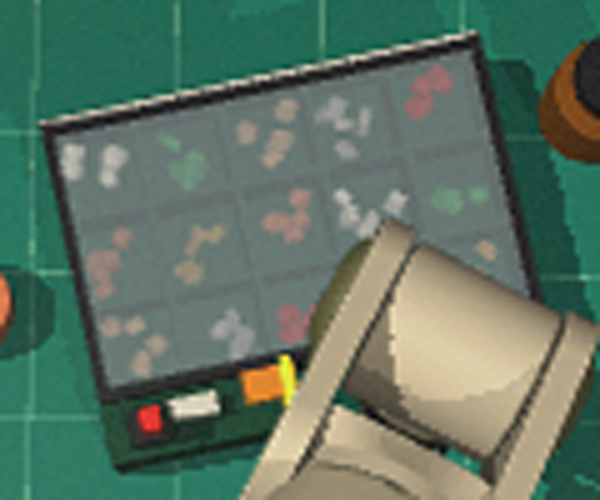

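Bolt open: knob at crop (150,418), and the orange lug at (262,384) is free of the tongue. Now descend on the bar.

```bash
python3 -m crank '[[[0,0,0,0,0,0,36],[0,0,0.5,0,0,0,36],[0,0,0.5,0,0,0,36],[0,0,0.5,0,0,0,36],[0,0,0.5,0,0,0,36],[0,0,0.5,0,0,0,36],[0,0,0.5,0,0,0,36],[0,0,0,0,0,0,36]]]'; python3 d.py 514.5 -135 44.5
```

```text
time_s: 8.2
eef_pos: [512.0, -134.3, 50.7]
ee_rot: [-0.002, 0.627, 0.779, -0.0]
force: [-1.7, -0.2, -0.4]
grip_width: 0.421
grip_force: 0.0
turn units [-0.02 -0.01 -0.02] shift units (goal axes) [-0.05  0.09  0.25]
8.2 [ 512.   -134.34   50.69] [-1.66 -0.24 -0.41] 35.97650335090536 0.0 [-0.48  0.54  1.68  0.    0.92 -0.69]
```

```bash
python3 -m crank '[[[0,0.08,0.25,0,0,0,36],[0,0,0,0,0,0,24],[0,0,0,0,0,0,10],[0,0,0,0,0,0,5],[0,0,0,0,0,0,5],[0,0,0,0,0,0,5],[0,0,0,0,0,0,5],[0,0,0,0,0,0,5]]]' 45; python3 d.py 514.5 -135 44.5
```

```text
time_s: 9.0
eef_pos: [515.2, -134.3, 46.5]
ee_rot: [0.0, 0.627, 0.779, 0.0]
force: [3.2, 2.0, 0.8]
grip_width: 0.124
grip_force: 43.9
turn units [ 0.01  0.   -0.02] shift units (goal axes) [-0.02 -0.03  0.08]
9.0 [ 515.16 -134.34   46.53] [3.25 2.05 0.8 ] 10.618491861820972 43.869457840919495 [-0.48  0.55  1.68  0.    0.91 -0.69]
```

```bash
python3 -m crank '[[[0,0.01,-0.415,0,0,0,5],[0,0.03,-0.415,0,0,0,5],[0,0.045,-0.41,0,0,0,5],[0,0.065,-0.41,0,0,0,5],[0,0.08,-0.41,0,0,0,5],[0,0.1,-0.4,0,0,0,5],[0,0.115,-0.4,0,0,0,5],[0,0.135,-0.395,0,0,0,5]]]'; python3 d.py 514.5 -135 44.5
```

```text
time_s: 9.8
eef_pos: [529.5, -131.1, 127.6]
ee_rot: [0.0, 0.627, 0.779, 0.0]
force: [10.8, 0.9, -7.8]
grip_width: 0.123
grip_force: 43.7
turn units [ 0.01 -0.   -0.02] shift units (goal axes) [-0.02 -0.62  3.32]
9.8 [ 529.5  -131.05  127.61] [10.83  0.9  -7.81] 10.489556082122185 43.728856444358826 [-0.46  0.46  1.57  0.    1.11 -0.67]
```

```bash
python3 -m crank '[[[0,0.17,-0.385,0,0,0,5],[0,0.18,-0.38,0,0,0,5],[0,0.19,-0.37,0,0,0,5],[0,0.2,-0.365,0,0,0,5],[0,0.215,-0.355,0,0,0,5],[0,0.23,-0.345,0,0,0,5],[0,0.245,-0.335,0,0,0,5],[0,0.26,-0.325,0,0,0,5]]]'; python3 d.py 514.5 -135 44.5
```

```text
time_s: 10.6
eef_pos: [569.8, -122.1, 200.1]
ee_rot: [-0.001, 0.627, 0.779, -0.001]
force: [-6.5, 0.9, 1.3]
grip_width: 0.121
grip_force: 43.8
turn units [-0.02 -0.   -0.02] shift units (goal axes) [-0.03 -2.27  6.22]
10.6 [ 569.79 -122.13  200.1 ] [-6.51  0.94  1.3 ] 10.336318409637698 43.77207577228546 [-0.41  0.47  1.36 -0.    1.32 -0.63]
```

```bash
python3 -m crank '[[[0,0.265,-0.315,0,0,0,5],[0,0.285,-0.3,0,0,0,5],[0,0.3,-0.285,0,0,0,5],[0,0.31,-0.275,0,0,0,5],[0,0.325,-0.26,0,0,0,5],[0,0.335,-0.245,0,0,0,5],[0,0.345,-0.23,0,0,0,5],[0,0.355,-0.215,0,0,0,5]]]'; python3 -m crank '[[[0,0,0,0,0,0,5],[0,0,0,0,0,0,5],[0,0,0,0,0,0,5],[0,0,0,0,0,0,5],[0,0,0,0,0,0,5],[0,0,0,0,0,0,5],[0,0,0,0,0,0,5],[0,0,0,0,0,0,5]]]'; python3 d.py 514.5 -135 44.5; python3 - <<'E'
from h import *
cv2.imwrite("pics/s4.png",cv2.resize(capture("scene")[90:290,180:400],None,fx=3,fy=3,interpolation=2))
s=sense();P=s['eef_pos']+[0,0,19];a=np.radians(12.45)
H=np.array([647.9,-74.8])+95*np.array([np.cos(a),np.sin(a)])
x=(H-P[:2])@[np.cos(a),np.sin(a)];z=P[2]-60.5;print("x,z,r",x,z,np.hypot(x,z),"angle",np.degrees(np.arctan2(z,x)))
E
```

```text
time_s: 11.4
eef_pos: [631.5, -108.4, 254.7]
ee_rot: [-0.0, 0.627, 0.779, -0.0]
force: [-9.3, 1.1, 6.7]
grip_width: 0.12
grip_force: 43.8
time_s: 12.2
eef_pos: [631.5, -108.4, 254.9]
ee_rot: [0.0, 0.627, 0.779, 0.0]
force: [-8.7, 1.9, 9.3]
grip_width: 0.12
grip_force: 44.4
turn units [ 0.01  0.   -0.02] shift units (goal axes) [-0.03 -4.8   8.42]
12.2 [ 631.53 -108.43  254.93] [-8.73  1.85  9.29] 10.239555027791312 44.425726532936096 [-0.35  0.57  1.06 -0.    1.51 -0.57]
x,z,r 118.2411967544047 213.44501922467612 244.0076983247377 angle 61.015055596599524
```

View pics/s4.png

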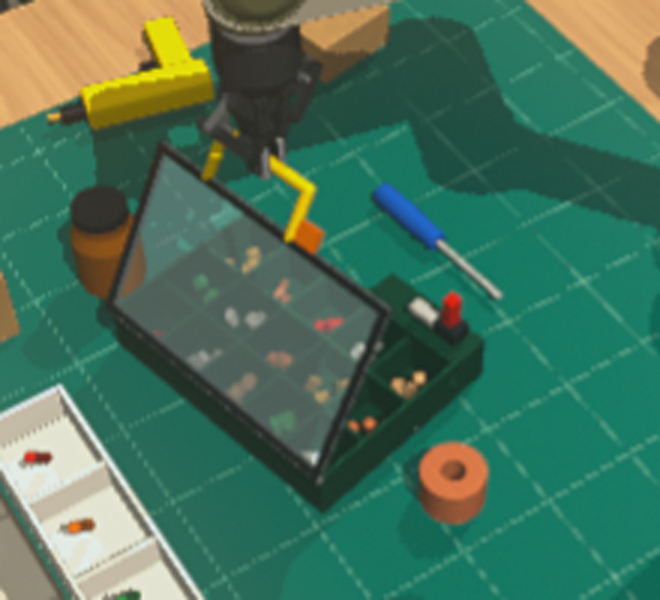

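The lid is up and held by the bar, the bolt is open with the knob at crop (452,310), and bystanders are in place. I'll check the angle from the lid's front-left corner at crop (387,312).

```bash
python3 - <<'E'
from h import *
a=np.radians(12.45);X=np.array([np.cos(a),np.sin(a),0]);Y=np.array([-np.sin(a),np.cos(a),0]);c=np.array([647.9,-74.8,0])
for p,yy in(((388,313),150),((163,144),-150)):
    o,d=ray("scene",np.array(p)/3+[180,90]-.3);P=o+d*((c+yy*Y-o)@Y)/(d@Y)
    x=95-(P-c)@X;z=P[2]-60.5;print(x,z,np.hypot(x,z),np.degrees(np.arctan2(z,x)))
s=sense();print(np.abs(s['dq']).max(),s['grip_force'])
E
```

```text
88.11401255274627 165.9610311763971 187.9019507010999 62.03473978547543
91.8654397635664 161.58595193302676 185.8743631732356 60.3807444336668
0.0013558984923925192 44.426071643829346
```

Both corners agree: radius 186–188 mm (190 expected) and angle 60–62°.

```bash
python3 -c "
from rig import *
print(finish_job())"
```

```text
the job is handed in; nothing more can be done
None
```

I slid the bolt to its stop with the lid still shut. I then raised the lid, and the gripper is holding it steady at about 61° (camera estimates 60–62°). The bolt is still open, no bystander looked moved in the last picture, and the job is handed in; no verdict was returned.

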